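Unclip the fume filter cover and stand it in the draining rack

TASK

Open the small fume filter unit for its weekly clean: squeeze the two blue tabs on its clip-on cover together, lift the cover off and lay it flat, tabs up, on the bare worktop, letting go of it. Then take it again by its long sides and stand it on one short end in the empty front bay of the wire draining rack, leaning back on the tall hoop. Set it down without dropping it, and leave the frame that is drying in the rear bay and the other things where they are.

Things in the scene. Friction and masses are not known exactly. Their poses are not given: they have to be found in the camera images.
- filter_unit: Fixed off-white bench-top fume filter unit, 150 (x) x 104 (y) x 95 (z) mm. Origin: centre of its underside; z up. Its top has a bay 92 (x) x 48 (y) mm, closed by the cover. The worktop between the robot, this unit and the rack is bare (a note pad and a marker pen lie at its front edge only): room to lay the cover down, e.g. 0.39 m ahead of and 0.27 m to the left of the robot base.
- cover: Loose grey clip-on cover, 0.14 kg, same turned half round. Origin: centre of the skirt's underside; x along it, z out of its top. Skirt 88 (x) x 44 (y) mm, z = 0 to 12 mm; flange 112 x 56 mm, z = 12 to 18 mm. Clipped on the unit's top, axes along the unit's, origin 83 mm above the worktop, skirt in the bay with 2 mm play all round. Laid on the worktop it rests on its skirt, tabs up.
- tabs_mid (a point): Point midway between the two blue upright tabs on the cover's middle, at cover z = 30 mm (axes as the cover's). Squeeze their outer faces together along x: these stand at x = +20 and -20 mm when sprung out, +12 and -12 mm when squeezed; each tab is 20 mm wide in y, from z = 18 to 39 mm of the cover. A fixed block between them, 9 mm in x, ends at cover z = 28.5 mm.
- tab_a (a joint): Travel (m) of the tab on the cover's +x side towards the middle: 0 sprung out, 0.008 fully squeezed. Its hook, under the flange, catches under the edge of the unit's bay and is free from about 0.005 (0.007 if the cover is pushed to that side). Spring 2.4 N rising to 5.6 N.
- tab_b (a joint): The same for the tab on the cover's -x side.
- draining_rack: Fixed rack: white base 122 (x) x 84 (y) mm, floor at z = 4 mm, side walls 26 mm high and 76 mm apart inside, two bays of 4 mm wire. Origin: underside; x from front to rear, base from x = -59 to +63 mm. Each bay has a low stop wire in front and a tall hoop behind that leans 20 degrees from vertical towards +x. The rear bay (rear hoop foot at x = 46 mm) is taken by the drying frame.
- front_bay (a point): Middle of the front bay's floor, axes as the rack's. Stop wire: foot at x = -18 mm, 15 mm high. Hoop: foot at x = +18 mm, uprights at y = -18 and +18 mm, leaning 20 degrees to +x, top bar at x = 47, z = 80 mm. The cover stands on the floor between them on a short end, skirt side against the hoop: at a lean of 20 degrees the cover's origin is then about x = 34, y = 0, z = 48 mm from here.
- drying_frame: Loose frame with dark foam, 8 x 56 x 90 mm (x, y, z), drying on end in the rear bay, leaning on the rear hoop. Origin: middle of its lower end; z along its length.
- lab_timer: Bystander: cream timer with coloured keys, 72 x 66 x 21 mm, left front. Origin: centre of its underside.
- fixative: Bystander: brown bottle with white cap, 48 mm across, 85 mm high, left of the rack. Origin: centre of its underside.
- kit_box: Bystander: blue and white upright carton, 30 x 58 x 86 mm, behind the work. Origin: centre of its underside.

How it is judged:
By the outcome, as a careful person would: the job done as asked, in the order asked, and still so for the second after the job is handed in, with the robot touching nothing.
It also fails if it takes over 54 s, if anything falls off the work surface, if the arm or the gripper's body presses on something with over 40 N, if the wrist force passes 120 N, or if a joint passes its speed limit or range.

ROBOT

A 6-joint arm with a two-finger parallel gripper is mounted at the origin on a cart in front of the work surface, level with it; the furniture and walls round the work are solid. World frame = base frame: x ahead of the robot, y to its left, z up, the work surface at z = 0. Lengths are in m, angles in rad, forces in N, time in s.
With the tool pointing down it reaches from about 0.3 to 0.875 m from the base axis. Payload 6.4 kg.
Tool frame: the origin (TCP) lies on the mounting face of the last link; the fingertips stand 166 mm ahead of it and the grasp point (between the pads) lies tcp_to_grasp ahead of it (tcp_to_grasp is the distance from the TCP to the grasp point, in m); z points along the fingers, y is the line along which they close (so a half turn about z gives the same grasp; the last joint's range is limited). The gripper opens to 88 mm and grips with 3 to 60 N. Pads are 18 mm wide; open, the fingers measure 123 mm over their backs; the gripper's body (75 mm by 187 mm) begins 45 mm behind the grasp point.
Start: joints at [-1.449, 0.181, 1.607, -0, 1.354, -0.206], TCP at [0.185, -0.544, 0.405] pointing down, gripper open.
Joint ranges: [-2.99, 2.99], [-0.89, 2.07], [0.3, 2.58], [-1.14, 4.28], [0, 2.63], [-3.12, 3.12]. Speed limits (rad/s): [2.57, 2.57, 3.01, 3.14, 3.14, 3.14].

INTERFACE

Orientations are given as a 3x3 rotation matrix whose columns are the frame's x, y, z axes.
In Python, from cell import * gives the robot as it stands. Calls block until the motion is done:
- move_ptp(position, orientation): joint-space move of the TCP to a pose.
- movel(position, ori=None, velocity=0.15, guard=None): straight line of the TCP; ori=None keeps the orientation; velocity is the mean speed in m/s. With guard (N) it stops when the force on the tool has changed by that much, and returns True; else False.
- movej(angles): joint-space move.
- command_gripper(opening, grasp_force=None): finger opening in m; grasp_force is the grip in N (None keeps the last); returns when the fingers have stopped.
- pause(seconds).
- inverse_kinematics(position, orientation): joint angles nearest the present ones, or None.
- observe(): the state.
- camera(name): name is "scene" or "side" or "wrist"; returns the picture (480x640x3 uint8, red, green, blue); there is no depth.
- calibration(name): a dict with "fx", "fy", "cx", "cy" (pixels), "k1" (the pictures are not rectified: a ray, as slopes to the right and down, at radius r is drawn at 1 + k1 r^2 times it, then the intrinsics apply), "position" and "rotation" of the camera in the world; the wrist camera has in their place "tool_from_camera" (4x4, takes a point from camera to tool coordinates, whose origin is the TCP and whose axes are the flange's). Camera axes: x right, y down, z forward; pixel columns grow to the right and rows downward; lengths in m; the calibration is good to about 2 mm. A picture is of the moment at which its call begins: read the wrist's pose just before it. calibration takes no time and is no camera call.
A pose or a line that the arm cannot do raises MotionError and nothing moves.
- sign_off(): hands the job in; it is judged then, once.
Trained networks look in the newest picture that a camera, given by its name, has taken for a name from the list of things; names that differ only in an ending like _2 or _b are one class to them, and where a whole thing is asked for, a point or a joint stands for the part that bears it (a point fixed in the world has none). Each returns a list of dicts, best first, with "p" (0 to 1); they miss things now and then, are a little off and sometimes report something else, mostly with a low value. They report only what shows in the picture. A call takes as long as a camera call.
- search_frame(camera, name): "location" ([x, y, z] in m, in the coordinates of the camera as it stood for that picture, good to about 4 mm: the middle of the surface that is visible of it).
- regions_of(camera, name): "mask" (480x640 bool, what is visible of it).
The state is a dict: "t": time; "qpos": joint angles; "dq": joint speeds; "effort": joint torques, N m; "tool_pos": TCP position; "tcp_rot": TCP orientation; "contact_force": force on the tool from outside, world axes, zero at the start; "torque": the same for the moment, N m; "opening": finger opening in m; "finger_force": force on a finger pad.
Only numpy, scipy, OpenCV 4.12 (cv2) and the standard library are available. Lean on these libraries where they do the work, as an engineer would, in place of code of your own. Each camera call takes 0.05 s, during which the arm holds its last target. There are 200 camera calls.

## Working session

There is one attempt and no reset: what is moved stays moved. The work goes in short steps, each a Python script; the robot and the scene stay as the last script left them, time stands still between calls to the robot, and variables do not carry over. Pictures are saved under pics/ and viewed, at most 10 in all, crops included, and the job is handed in when it is done.

```bash
mkdir -p pics; ls; python3 - <<'E'
from cell import *
import cv2, numpy as np
print(tcp_to_grasp, observe())
for c in ("scene","side"):
    im=camera(c); cv2.imwrite(f"pics/{c}0.png",im[:,:,::-1])
    k=calibration(c); print(c,k)
    P=np.array(k["position"]);R=np.array(k["rotation"])
    for n in ("filter_unit","cover","tabs_mid","draining_rack","drying_frame","fixative","kit_box","lab_timer"):
        for d in search_frame(c,n)[:2]:
            print(n,round(d["p"],2),np.round(P+R@np.array(d["location"]),3))
E
```

```text
cell.py
pics
0.1473 {'t': 0.0, 'qpos': array([-1.44929515e+00,  1.81550909e-01,  1.60800859e+00, -2.87817333e-06,
        1.35380798e+00, -2.06324388e-01]), 'dq': array([-5.19518608e-04,  1.98564130e-03,  4.24150604e-04,  2.16900968e-03,
       -4.64971284e-06, -6.75623279e-04]), 'effort': array([-4.04152534e-04, -4.33867908e+01, -3.41855299e+01,  7.01477635e-02,
        3.84082098e-02, -1.33483159e-04]), 'tool_pos': array([ 0.18511279, -0.54411863,  0.40380406]), 'tcp_rot': array([[ 9.46744556e-01,  3.21985557e-01, -2.17903159e-04],
       [ 3.21985429e-01, -9.46742986e-01,  1.76140042e-03],
       [ 3.60847207e-04, -1.73775790e-03, -9.99998425e-01]]), 'contact_force': array([0.41386977, 0.26830347, 0.12185577]), 'torque': array([0.00115518, 0.03622902, 0.01950119]), 'finger_force': 0.0, 'opening': 0.08840486033443358}
scene {'fx': 560.1386339351038, 'fy': 560.1386339351038, 'cx': 313.8930791641299, 'cy': 236.1093094051211, 'k1': -0.15442499499533535, 'position': array([-0.02895058,  0.91822988,  1.03832129]), 'rotation': array([[-0.73160589, -0.53696705,  0.42002286],
       [-0.68
[... 336 characters left out ...]
ixative 0.19 [0.59  0.159 0.1  ]
kit_box 0.56 [0.605 0.322 0.062]
lab_timer 0.77 [0.334 0.527 0.018]
side {'fx': 495.60649683594033, 'fy': 495.60649683594033, 'cx': 313.26524941127116, 'cy': 238.40674526874506, 'k1': -0.12808885237638148, 'position': array([1.18226913, 0.1018716 , 0.78798788]), 'rotation': array([[ 0.33047223,  0.63700527, -0.69642831],
       [ 0.94357583, -0.20635206,  0.25900478],
       [ 0.02127799, -0.74272681, -0.6692564 ]])}
filter_unit 0.78 [0.575 0.183 0.092]
cover 0.97 [0.561 0.166 0.101]
tabs_mid 0.88 [0.56  0.165 0.098]
draining_rack 0.96 [0.488 0.424 0.006]
drying_frame 0.52 [0.548 0.433 0.058]
kit_box 0.84 [0.628 0.319 0.077]
lab_timer 0.72 [0.347 0.516 0.014]
```

View pics/scene0.png

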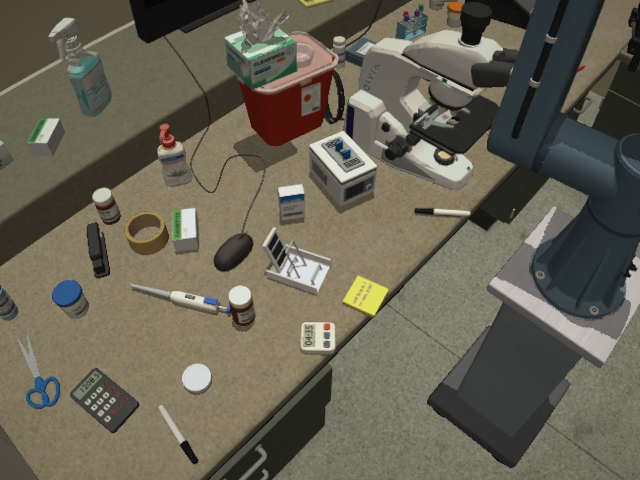

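View pics/side0.png

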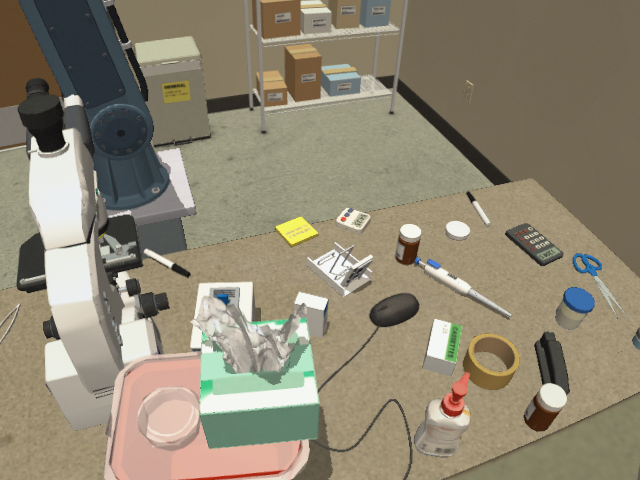

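The scene view shows the unit at about (343,167) with its tabs at (343,148), and the rack at (298,268). The microscope is to the right of the unit and the sharps bin is behind it. In the side view the tissue box partly hides the unit. Next I'll take wrist views.

```bash
cat > h.py <<'E'
from cell import *
import cv2, numpy as np
from scipy.spatial.transform import Rotation as Rn
G=tcp_to_grasp
def down(a):
    "tool down, closing line (tool y) at world angle a"
    y=np.array([np.cos(a),np.sin(a),0]); z=np.array([0,0,-1.]); return np.column_stack([np.cross(y,z),y,z])
def campose(c,s=None):
    k=calibration(c)
    if c!="wrist": return k,np.array(k["position"]),np.array(k["rotation"])
    T=np.array(k["tool_from_camera"]); R=np.array(s["tcp_rot"])
    return k,np.array(s["tool_pos"])+R@T[:3,3],R@T[:3,:3]
def ray(k,u,v):
    x,y=(u-k["cx"])/k["fx"],(v-k["cy"])/k["fy"]
    p=cv2.undistortPoints(np.array([[[u,v]]],float),np.array([[k["fx"],0,k["cx"]],[0,k["fy"],k["cy"]],[0,0,1.]]),np.array([k["k1"],0,0,0.]))[0,0]
    return np.array([p[0],p[1],1])
def onplane(kpr,u,v,z):
    k,P,R=kpr; d=R@ray(k,u,v); return P+d*(z-P[2])/d[2]
def proj(kpr,X):
    k,P,R=kpr; p=(np.atleast_2d(X)-P)@R; p=p[:,:2]/p[:,2:]; p=p*(1+k["k1"]*(p**2).sum(1,keepdims=True))
    return p*[k["fx"],k["fy"]]+[k["cx"],k["cy"]]
E
python3 - <<'E'
from h import *
print(calibration("wrist"))
s=observe(); 
q=s["qpos"].copy()
move_ptp([0.13,-0.38,0.55],down(0.3)); print(observe()["t"],observe()["qpos"])
def best(p):
    for a in (0,np.pi/2,np.pi,-np.pi/2):
        j=inverse_kinematics(p,down(a)); print(round(a,2),None if j is None else np.round(j,2))
best([0.45,0.2,0.5])
E
```

```text
{'fx': 426.9812978921023, 'fy': 426.9812978921023, 'cx': 320.4416138166662, 'cy': 242.43898148257114, 'k1': -0.08099414280493479, 'tool_from_camera': array([[ 7.17983683e-04, -9.54241273e-01, -2.99036916e-01,
         7.66640289e-02],
       [ 9.99999488e-01,  4.71723545e-04,  8.95692892e-04,
         5.07522823e-04],
       [-7.13644372e-04, -2.99037405e-01,  9.54241123e-01,
         1.93853332e-02],
       [ 0.00000000e+00,  0.00000000e+00,  0.00000000e+00,
         1.00000000e+00]])}
2.35 [-1.53885990e+00 -3.16205898e-01  1.78876070e+00  3.92568755e-05
  1.66929361e+00 -1.83793692e+00]
0 [ 0.18 -0.07  1.68 -0.    1.53  0.18]
1.57 [ 0.18 -0.07  1.68 -0.    1.53 -1.39]
3.14 [ 0.18 -0.07  1.68 -0.    1.53 -2.96]
-1.57 [ 0.18 -0.07  1.68 -0.    1.53  1.75]
```

```bash
python3 - <<'E'
from h import *
move_ptp([0.46,0.28,0.52],down(np.pi/2)); pause(0.2)
s=observe(); im=camera("wrist"); print(s["t"],s["qpos"])
cv2.imwrite("pics/w0.png",im[:,:,::-1])
np.savez("w0.npz",im=im,p=s["tool_pos"],R=s["tcp_rot"])
k,P,R=campose("wrist",s)
for n in ("filter_unit","cover","tabs_mid","draining_rack","drying_frame","kit_box"):
    for d in search_frame("wrist",n)[:2]:
        print(n,round(d["p"],2),np.round(P+R@np.array(d["location"]),3))
E
```

```text
5.1583 [ 3.25084462e-01  2.50596802e-02  1.54654375e+00 -9.42893469e-05
  1.56986667e+00 -1.24460253e+00]
filter_unit 0.64 [0.541 0.177 0.095]
cover 0.58 [0.574 0.164 0.1  ]
cover 0.51 [0.336 0.514 0.019]
draining_rack 0.57 [0.474 0.419 0.008]
drying_frame 0.72 [0.475 0.424 0.007]
kit_box 0.76 [0.605 0.308 0.083]
```

View pics/w0.png

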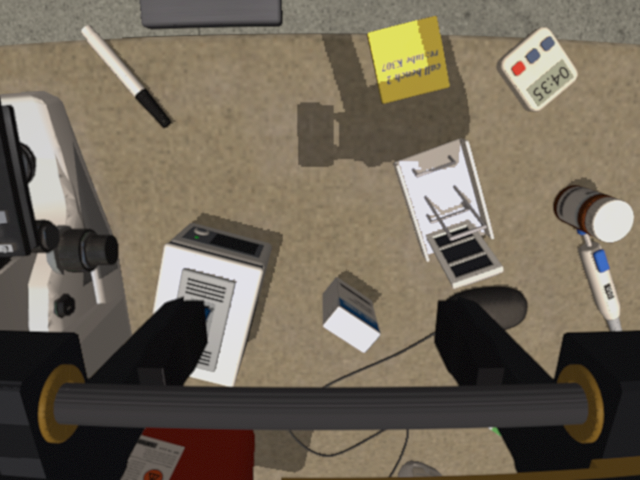

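The wrist view shows the unit's top with corners at about (172,243), (263,265) and (235,385), partly behind a finger. The rack runs from (395,163) and (468,140) at the front to the frame at (465,255). I'll take closer views of each.

```bash
python3 - <<'E'
from h import *
def shot(p,a,n,names):
    move_ptp(p,down(a)); pause(0.15)
    s=observe(); im=camera("wrist"); print(s["t"])
    cv2.imwrite(f"pics/{n}.png",im[:,:,::-1])
    np.savez(n+".npz",im=im,p=s["tool_pos"],R=s["tcp_rot"])
    k,P,R=campose("wrist",s)
    for m in names:
        for d in search_frame("wrist",m)[:1]:
            print(m,round(d["p"],2),np.round(P+R@np.array(d["location"]),3))
shot([0.48,0.39,0.43],0.,"w1",("draining_rack","drying_frame"))
shot([0.56,0.14,0.43],0.,"w2",("filter_unit","cover","tabs_mid"))
E
```

```text
7.1917
draining_rack 0.76 [0.481 0.421 0.004]
drying_frame 0.86 [0.54  0.439 0.065]
8.5167
filter_unit 0.72 [0.594 0.166 0.097]
cover 0.88 [0.597 0.15  0.102]
tabs_mid 0.67 [0.594 0.156 0.102]
```

View pics/w1.png

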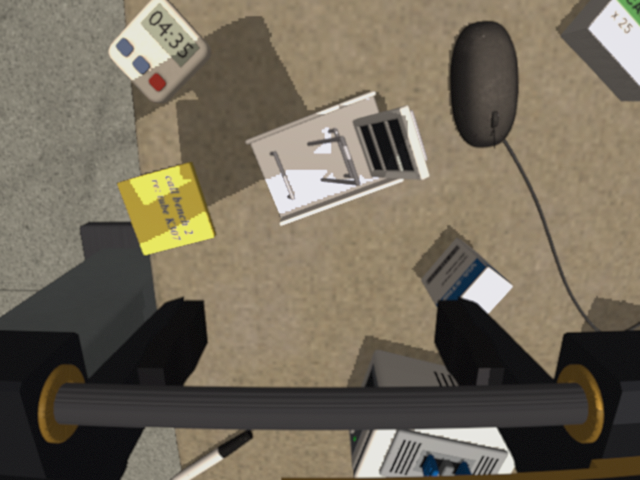

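View pics/w2.png

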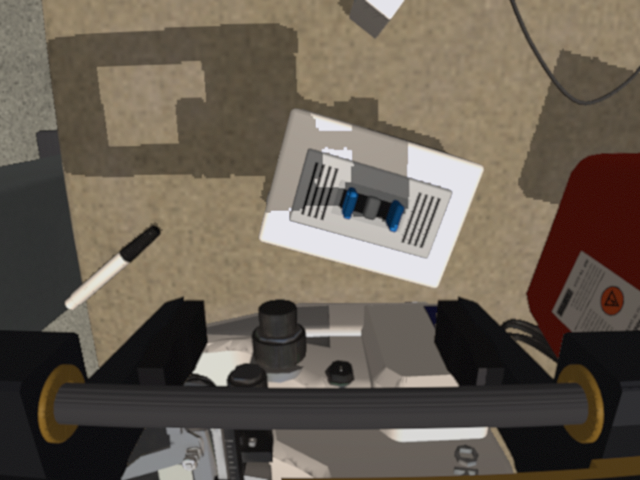

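w2 shows the unit top's corners at (294,111), (483,167), (437,287) and (261,240), the tabs at (349,204) and (396,215), and a microscope knob at (279,320). w1 shows the rack's wall tops at (247,142)–(375,94) and (281,222)–(402,180). I'll compute poses from these and check them on an overlay.

```bash
cat >> h.py <<'E'
def load(n):
    d=np.load(n+".npz"); return d["im"],campose("wrist",dict(tool_pos=d["p"],tcp_rot=d["R"]))
def fit(kpr,M,px,x0):
    "planar pose (x,y,yaw) of model points M from pixels px"
    from scipy.optimize import least_squares
    M=np.array(M,float); f=lambda q:(proj(kpr,place(q,M))-px).ravel()
    r=least_squares(f,x0); return r.x,np.abs(r.fun).max()
def place(q,M):
    M=np.array(M,float); return M@Rn.from_euler("z",q[2]).as_matrix().T+[q[0],q[1],0]
E
python3 - <<'E'
from h import *
im2,k2=load("w2"); im1,k1=load("w1")
b=lambda X,Y,z:[[-X,Y,z],[X,Y,z],[X,-Y,z],[-X,-Y,z]]
u=fit(k2,b(.075,.052,.095),[[294,111],[483,167],[437,287],[261,240]],[.59,.16,-.28]); print("unit",u)
c=fit(k2,b(.056,.028,.101),[[312,150],[452,188],[433,258],[290,221]],[.59,.16,-.28]); print("cover",c)
W=[[-.059,.042,.026],[.063,.042,.026],[-.059,-.042,.026],[.063,-.042,.026]]
r=fit(k1,W,[[247,141],[376,93],[281,222],[402,180]],[.48,.42,.3]); print("rack",r)
for z in (.08,.12,.16,.2):
    X=onplane(k2,279,310,z); print("knob",np.round(X,3),proj(campose("scene"),X).round())
def over(im,k,q,L,x0,y0,w,h,s,n):
    o=cv2.resize(im[y0:y0+h,x0:x0+w],None,fx=s,fy=s,interpolation=cv2.INTER_CUBIC)[:,:,::-1].copy()
    for l in L:
        p=((proj(k,place(q,l))-[x0,y0]+.5)*s).astype(int); cv2.polylines(o,[p.reshape(-1,1,2)],False,(0,0,255),1)
    cv2.imwrite(n,o)
st=np.tan(np.radians(20))
L=[[W[0],W[1]],[W[2],W[3]],[[-.018,-.038,.015],[-.018,.038,.015]],
 [[.018,-.018,.004],[.047,-.018,.084],[.047,.018,.084],[.018,.018,.004]],[[-.059,.042,0],[-.059,-.042,0],[.063,-.042,0]]]
over(im1,k1,r[0],L,235,80,200,150,4,"pics/o1.png")
E
```

```text
unit (array([ 0.59685197,  0.14906227, -0.27192617]), np.float64(3.9561605313930386))
cover (array([ 0.59801947,  0.14993057, -0.2548966 ]), np.float64(4.121554978831682))
rack (array([0.48295091, 0.42182426, 0.34640152]), np.float64(3.517215304380386))
knob [0.524 0.054 0.08 ] [[390. 152.]]
knob [0.528 0.074 0.12 ] [[385. 143.]]
knob [0.532 0.094 0.16 ] [[380. 134.]]
knob [0.537 0.113 0.2  ] [[374. 124.]]
```

View pics/o1.png

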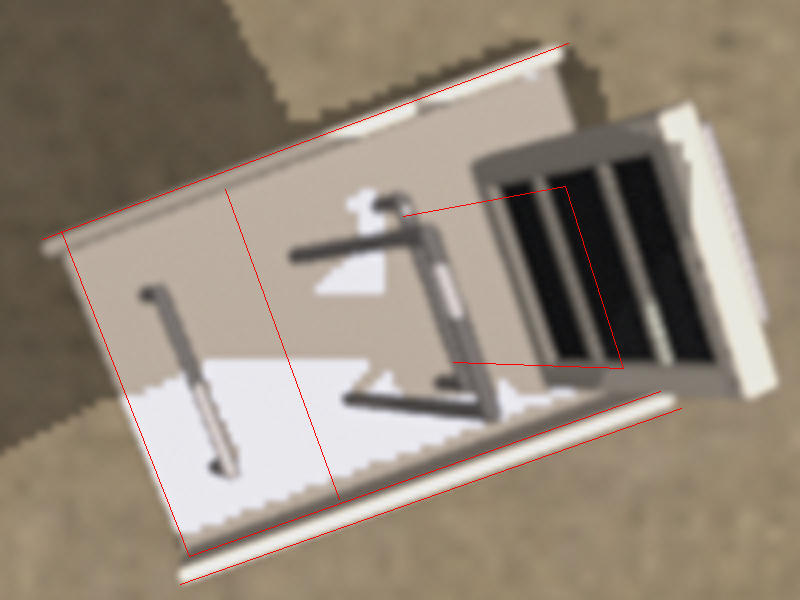

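The overlay shows that the front bay's origin is ahead of the rack's origin. The stop wire runs (155,292)–(232,472) and the hoop's feet are at (292,255) and (348,398). Its top corners are at (428,233) and (490,413). I'll fit the bay directly from these.

```bash
python3 - <<'E'
from h import *
im2,k2=load("w2"); im1,k1=load("w1")
px=lambda L:np.array(L,float)/4+[235,80]-.5
B=[[.018,.018,.004],[.018,-.018,.004],[.047,.018,.084],[.047,-.018,.084]]
P=px([[292,255],[348,398],[428,233],[490,413]])
b=fit(k1,B,P,[.45,.41,.34]); print("bay",b)
for l,p in (("stop",[[155,292],[232,472]]),):
    for q in px(p):
        X=onplane(k1,*q,.019); d=Rn.from_euler("z",-b[0][2]).apply(X-[b[0][0],b[0][1],0]); print(l,d.round(4))
# walls: top outer line points and front corners in bay frame
for p,z in (([40,245],.026),([565,43],.026),([180,583],.026),([670,400],.026),([62,240],.004),([187,545],.004)):
    X=onplane(k1,*px(p),z); print(p,Rn.from_euler("z",-b[0][2]).apply(X-[b[0][0],b[0][1],0]).round(4))
# cover: tabs, block
E
python3 - <<'E'
import cv2
im=cv2.imread("pics/w2.png")[95:295,250:495]; cv2.imwrite("pics/o2.png",cv2.resize(im[:,:],None,fx=3.2,fy=3.0,interpolation=cv2.INTER_CUBIC))
E
```

```text
bay (array([0.45756097, 0.41288899, 0.35461163]), np.float64(0.5043344204521532))
stop [-0.0137  0.0222  0.019 ]
stop [-0.0124 -0.0225  0.019 ]
[40, 245] [-0.0328  0.0411  0.026 ]
[565, 43] [0.0897 0.0414 0.026 ]
[180, 583] [-0.0324 -0.0417  0.026 ]
[670, 400] [ 0.0878 -0.0402  0.026 ]
[62, 240] [-0.0316  0.0402  0.004 ]
[187, 545] [-0.0313 -0.0381  0.004 ]
```

View pics/o2.png

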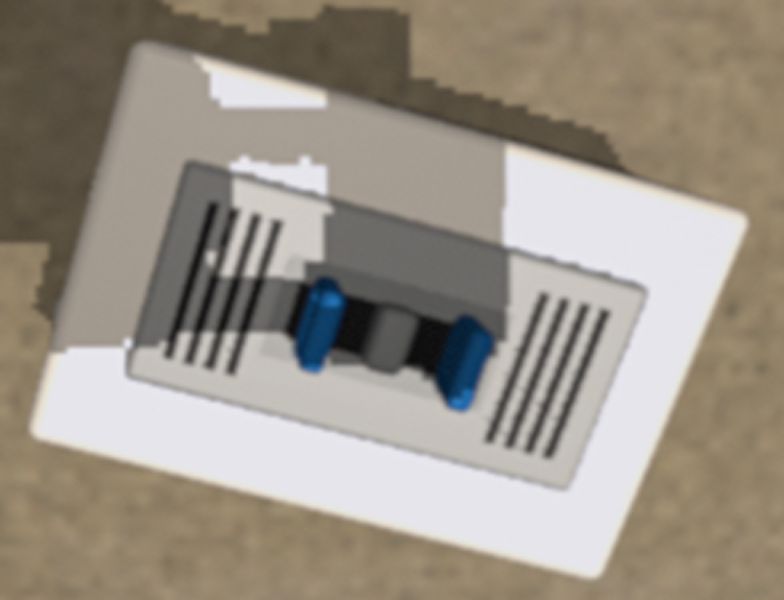

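The crop shows the unit's corners at (138,42), (748,215), (600,578) and (33,436). The flange corners are (186,162), (648,288), (568,490) and (129,377), and the blue tabs are at (320,325) and (465,362). Next: refit the cover pose and check IK for the whole plan.

```bash
cat >> h.py <<'E'
BAY=np.array([.4576,.4129,.3546])
LAY=np.array([.40,.27,.3546])
TH=np.radians(35)
def coverpose(q,lean=None,z=0.,x=0.):
    R=Rn.from_euler("z",q[2])
    return np.array([q[0],q[1],z])+R.apply([x,0,0]), (R*Rn.from_euler("y",0 if lean is None else lean-np.pi/2)).as_matrix()
def toolfor(O,Rc,gx,gz,th=TH,sg=1):
    "tool on the long sides: grasp point at cover (gx,0,gz), tool tilted th towards cover -x"
    z=Rc@np.array([-np.sin(th),0,-np.cos(th)]); y=sg*Rc[:,1]; R=np.column_stack([np.cross(y,z),y,z])
    return O+Rc@np.array([gx,0,gz])-G*z, R
E
python3 - <<'E'
from h import *
im2,k2=load("w2")
px=lambda L:np.array(L,float)/[3.2,3.]+[250,95]-.4
b=lambda X,Y,z:[[-X,Y,z],[X,Y,z],[X,-Y,z],[-X,-Y,z]]
for M,P in ((b(.075,.052,.095),[[138,42],[748,215],[600,578],[33,436]]),(b(.056,.028,.101),[[186,162],[648,288],[568,490],[129,377]])):
    q,_=fit(k2,M,px(P),[.59,.16,-.28]); print(q,(proj(k2,place(q,M))-px(P)).round(1).tolist())
T=[[-.0185,0,.122],[.0185,0,.122]]
print("tabs mid", [onplane(k2,*p,.112).round(4) for p in px([[318,325],[465,362]])])
def ik(p,R):
    j=inverse_kinematics(p,R); return None if j is None else j.round(2)
for sg in (1,-1):
    for n,O in (("lay",coverpose(LAY)),("mid",coverpose(BAY,np.radians(20),.3,-.03)),("fin",coverpose(BAY,np.radians(20),.052,.034))):
        print(sg,n,O[1][:,0].round(2),O[1][:,2].round(2),toolfor(*O,.025,.022,sg=sg)[0].round(3),ik(*toolfor(*O,.025,.022,sg=sg)))
for a in (-.26,-.26+np.pi): print(ik([.597,.15,.27],down(a)))
for a in (0.3546,.3546+np.pi): print(ik([LAY[0],LAY[1],.2],down(a)))
E
```

```text
[ 0.59644725  0.14972236 -0.27295445] [[-1.5, -1.8], [3.2, -0.9], [1.2, 2.4], [-2.7, 1.5]]
[ 0.59614718  0.14981425 -0.27139729] [[-0.4, -0.9], [1.7, -0.4], [1.0, 1.1], [-2.2, 0.7]]
tabs mid [array([0.5795, 0.1541, 0.112 ]), array([0.6129, 0.1452, 0.112 ])]
1 lay [0.94 0.35 0.  ] [0. 0. 1.] [0.503 0.308 0.143] [ 0.35  0.75  1.46 -0.    1.55 -1.58]
1 mid [0.32 0.12 0.94] [-0.88 -0.33  0.34] [0.339 0.369 0.452] [ 0.64 -0.18  1.93 -0.22  0.82 -1.18]
1 fin [0.32 0.12 0.94] [-0.88 -0.33  0.34] [0.399 0.391 0.204] [ 0.6   0.33  1.97 -0.52  0.28 -0.87]
-1 lay [0.94 0.35 0.  ] [0. 0. 1.] [0.503 0.308 0.143] [ 0.35  0.75  1.46 -0.    1.55  1.57]
-1 mid [0.32 0.12 0.94] [-0.88 -0.33  0.34] [0.339 0.369 0.452] [ 0.64 -0.18  1.93 -0.22  0.82  1.96]
-1 fin [0.32 0.12 0.94] [-0.88 -0.33  0.34] [0.399 0.391 0.204] [ 0.6   0.33  1.97 -0.52  0.28  2.28]
[ 0.05  0.42  1.6  -0.    1.13  0.31]
[ 0.05  0.42  1.6  -0.    1.13 -2.83]
[ 0.35  0.28  1.97 -0.    0.89 -0.01]
None
```

```bash
python3 - <<'E'
from h import *
im2,k2=load("w2"); S=campose("scene")
for p in ((530,295),(583,155),(572,340)):
    for z in (0,.05,.1,.15,.2,.25):
        X=onplane(k2,*p,z); print(p,X.round(3),proj(S,X)[0].round())
E
python3 -c "
import cv2
im=cv2.imread('pics/scene0.png')[10:210,220:480]; cv2.imwrite('pics/o3.png',cv2.resize(im,None,fx=3,fy=3))"
```

```text
(530, 295) [0.784 0.031 0.   ] [318. 125.]
(530, 295) [0.757 0.054 0.05 ] [320. 119.]
(530, 295) [0.729 0.076 0.1  ] [322. 113.]
(530, 295) [0.702 0.099 0.15 ] [324. 107.]
(530, 295) [0.675 0.122 0.2  ] [327.  99.]
(530, 295) [0.647 0.145 0.25 ] [329.  92.]
(583, 155) [0.817 0.18  0.   ] [272. 146.]
(583, 155) [0.785 0.185 0.05 ] [278. 138.]
(583, 155) [0.754 0.189 0.1  ] [285. 130.]
(583, 155) [0.723 0.194 0.15 ] [292. 121.]
(583, 155) [0.691 0.199 0.2  ] [299. 112.]
(583, 155) [0.66  0.203 0.25 ] [307. 101.]
(572, 340) [ 0.843 -0.025  0.   ] [316. 106.]
(572, 340) [0.809 0.004 0.05 ] [318. 102.]
(572, 340) [0.774 0.034 0.1  ] [320.  98.]
(572, 340) [0.74  0.064 0.15 ] [323.  94.]
(572, 340) [0.705 0.093 0.2  ] [325.  89.]
(572, 340) [0.67  0.123 0.25 ] [328.  83.]
```

View pics/o3.png

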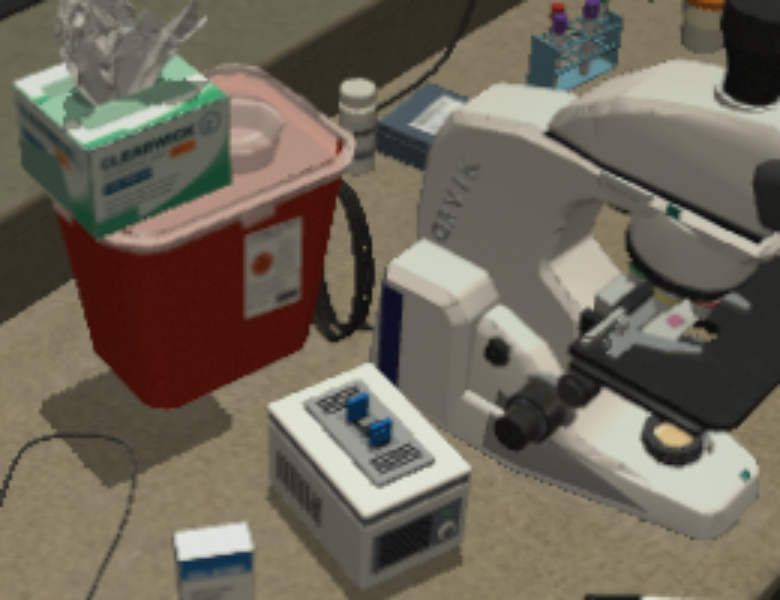

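The bin's base lies at x > 0.78, and the microscope box at o3 (430,250) is near the body's swept area. I'll descend under guard and squeeze.

```bash
python3 - <<'E'
from h import *
C=np.array([.5963,.1498]); a=-.272; R=down(a)
tip=.166
command_gripper(.062)
move_ptp([*C,.135+tip],R)
print("hit",movel([*C,.1035+tip],velocity=.06,guard=7), observe()["tool_pos"],observe()["contact_force"].round(1),observe()["t"])
s=observe(); im=camera("wrist"); cv2.imwrite("pics/w3.png",im[:,:,::-1])
if abs(s["tool_pos"][2]-.1035-tip)<.003:
    command_gripper(.015,22); s=observe(); print(s["opening"],s["finger_force"],s["contact_force"].round(1),s["t"])
E
```

```text
hit False [0.59632809 0.14979317 0.26936076] [ 0.1  0.2 -0.5] 10.55
0.022755017158814755 22.00039246186293 [-1.5  0.3  4.4] 11.2833
```

```bash
python3 - <<'E'
from h import *
s=observe(); p=s["tool_pos"].copy()
print("g",movel([p[0],p[1],p[2]+.03],velocity=.06,guard=9)); s=observe(); print(s["tool_pos"],s["opening"],s["contact_force"].round(1))
im=camera("wrist"); cv2.imwrite("pics/w4.png",im[100:,80:560,::-1]); print(s["t"])
E
```

```text
g False
[0.59636207 0.14983454 0.30004083] 0.022984771108316145 [ 0.6  0.6 -1.5]
11.9417
```

View pics/w4.png

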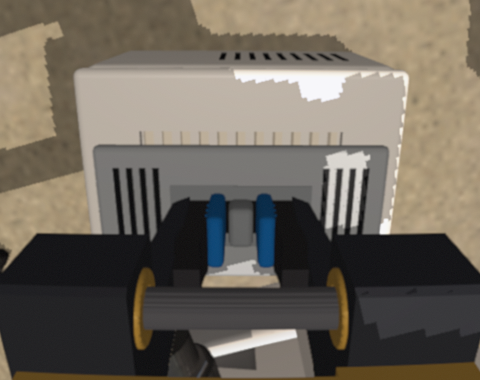

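The crop shows the cover lifted clear and level, with both blue tabs squeezed at (216,230) and (265,230). Next I'll lay it down.

```bash
python3 - <<'E'
from h import *
s=observe(); p=s["tool_pos"]
movel([p[0],p[1],.35],velocity=.2)
R=down(LAY[2])
move_ptp([LAY[0],LAY[1],.235],R)
print(movel([LAY[0],LAY[1],.166+.0204+.004],velocity=.12), observe()["contact_force"].round(1))
print(movel([LAY[0],LAY[1],.166+.017],velocity=.02,guard=4)); s=observe(); print(s["tool_pos"],s["contact_force"].round(1),s["t"])
command_gripper(.06); s=observe(); print(s["opening"],s["contact_force"].round(1))
movel([LAY[0],LAY[1],.30],velocity=.2); pause(.1)
s=observe(); im=camera("wrist"); cv2.imwrite("pics/w5.png",im[:,:,::-1]); np.savez("w5.npz",im=im,p=s["tool_pos"],R=s["tcp_rot"])
k,P,Rr=campose("wrist",s); print(s["t"],[(round(d["p"],2),(P+Rr@np.array(d["location"])).round(3)) for d in search_frame("wrist","cover")[:2]])
E
```

```text
False [ 0.4  0.5 -1.9]
True
[0.40086221 0.2702693  0.18671662] [-0.1 -1.   5.3] 14.2417
0.06015951441974566 [ 0.2 -0.6 -0.3]
15.7583 [(0.82, array([0.403, 0.274, 0.019]))]
```

View pics/w5.png

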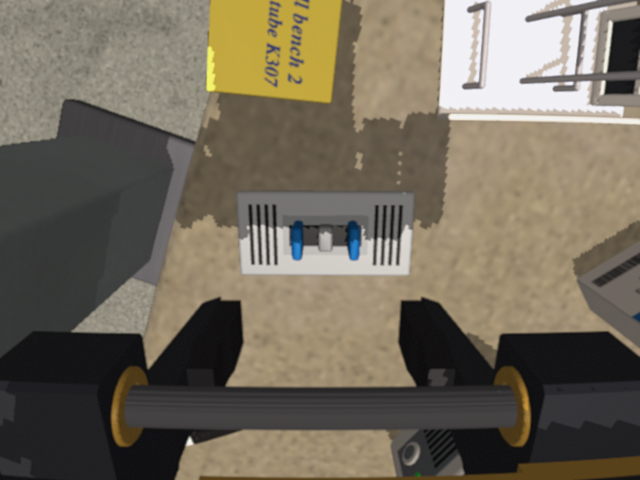

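w5 shows the cover lying flat and released, tabs up, with flange corners at (237,192), (413,193), (410,274) and (242,274). Now I'll regrip it by its long sides.

```bash
python3 - <<'E'
from h import *
im,k=load("w5")
b=lambda X,Y,z:[[-X,Y,z],[X,Y,z],[X,-Y,z],[-X,-Y,z]]
q,e=fit(k,b(.056,.028,.018),[[237,192],[413,192.5],[410.5,274],[241.5,274]],LAY); print(q,e)
O,Rc=coverpose(q); p,R=toolfor(O,Rc,.022,.024)
np.savez("lay.npz",q=q)
command_gripper(.082)
pre=p-.09*R[:,2]
move_ptp(pre,R)
print(movel(p,velocity=.1,guard=6),observe()["tool_pos"]-p,observe()["contact_force"].round(1))
command_gripper(.04,20); s=observe(); print(s["opening"],s["finger_force"],s["contact_force"].round(1),s["t"])
if s["opening"]>.05:
    movel(p+[0,0,.02],velocity=.05); movel(p+[0,0,.17],velocity=.2); s=observe(); print(s["opening"],s["contact_force"].round(1),s["t"])
O,Rc=coverpose(BAY,np.radians(20),.17,.030); pf,Rf=toolfor(O,Rc,.022,.024)
print(inverse_kinematics(pf,Rf))
move_ptp(pf,Rf); pause(.2); s=observe(); print(s["t"],s["opening"])
camera("side"); im=camera("scene"); cv2.imwrite("pics/s6.png",cv2.resize(im[180:330,200:400,::-1],None,fx=4,fy=4,interpolation=cv2.INTER_CUBIC))
E
```

```text
[0.4006464  0.2705508  0.35764729] 2.8160099458531818
False [0.00061323 0.0001753  0.00063365] [-0.1 -0.1  0.1]
0.055671152197287126 19.99198879537289 [0.1 0.7 1.4] 19.325
0.05619058415899419 [-0.2  0.2 -1.7] 20.775
[ 0.6038053   0.10050509  1.9437277  -0.28910324  0.51921782 -1.11255384]
22.1583 0.05556955786676396
```

View pics/s6.png

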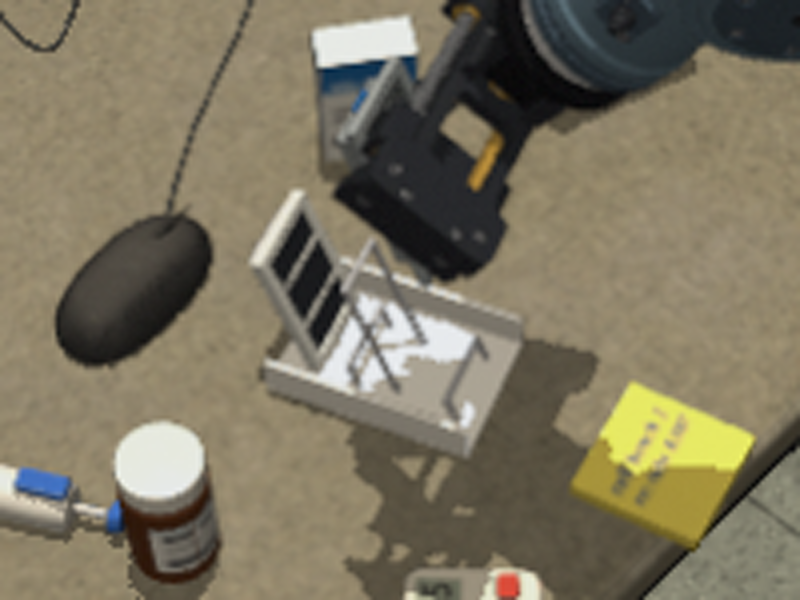

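s6 shows the cover held above the bay. The hoop's feet are at (397,390) and (422,340), its top corner is at (375,243), and the stop wire is at (455,412)–(485,345). That was my 11th picture, one over the limit of 10, so I'll use numbers only from here. I'll cross-check the bay pose with this view.

```bash
python3 - <<'E'
from h import *
S=campose("scene")
M=[[.018,.018,.004],[.018,-.018,.004],[.047,-.018,.084],[-.018,.022,.004],[-.018,-.022,.019]]
print(((proj(S,place(BAY,M))-[200,180]+.5)*4).round())
print(fit(S,[[.018,.018,.004],[.018,-.018,.004],[.047,-.018,.084]],np.array([[397,390],[422,340],[375,243]])/4+[200,180]-.5,BAY))
# rack base corners: near-left floor-level corner, wall tops
E
```

```text
[[399. 387.]
 [425. 338.]
 [373. 236.]
 [456. 414.]
 [487. 338.]]
(array([0.45607791, 0.4152742 , 0.3466007 ]), np.float64(0.8653069486166487))
```

```bash
python3 - <<'E'
from h import *
B=np.array([.457,.414,.353]); L=np.radians(20); d=np.array([np.cos(B[2]),np.sin(B[2]),0])
tp=lambda z,x:toolfor(*coverpose(B,L,z,x),.022,.024)
p,R=tp(.066,.029)
print(movel(p,R,velocity=.1,guard=6)); pause(.15)
p2,_=tp(.044,.029)
h=movel(p2,velocity=.02,guard=3); s=observe(); off=s["tool_pos"]-p2; print("floor",h,off.round(4),.044+off[2],s["contact_force"].round(1),s["t"])
if h:
    p0=s["tool_pos"].copy(); f0=s["contact_force"]
    h=movel(p0+.012*d,velocity=.02,guard=2.5); s=observe(); print("hoop",h,((s["tool_pos"]-p0)@d).round(4),(s["contact_force"]-f0).round(1),s["contact_force"].round(1),s["opening"],s["t"])
E
```

```text
False
floor True [0.0003 0.0001 0.008 ] 0.051978351741817766 [ 1.1 -0.2  4.2] 24.325
hoop True 0.0024 [-1.5  0.  -0.6] [-0.3 -0.2  3.7] 0.055675573548657424 24.6583
```

```bash
python3 - <<'E'
from h import *
d=np.array([np.cos(.353),np.sin(.353),0])
s=observe(); p0=s["tool_pos"].copy(); print(s["contact_force"].round(1))
movel(p0+[0,0,.0006],velocity=.02); pause(.1); p0=observe()["tool_pos"].copy(); f0=observe()["contact_force"]; print(f0.round(1))
for i in range(1,8):
    movel(p0+.001*i*d,velocity=.02); pause(.05); s=observe(); f=s["contact_force"]; print(i,f.round(1),round((f-f0)@d,1))
    if (f-f0)@d<-3: break
print(s["opening"],s["t"])
E
```

```text
[-0.3 -0.2  3.7]
[-0.2 -0.5  1.4]
1 [-1.6 -0.3  1.7] -1.2
2 [-0.5 -0.9  0.2] -0.5
3 [-1.4 -1.6  1.5] -1.5
4 [-7.2 -2.6  5.8] -7.3
0.055783392982760624 26.2083
```

```bash
python3 - <<'E'
from h import *
d=np.array([np.cos(.353),np.sin(.353),0])
s=observe(); p=s["tool_pos"].copy(); movel(p-.0006*d,velocity=.02); pause(.1); print(observe()["contact_force"].round(1))
command_gripper(.082); s=observe(); print(s["opening"],s["contact_force"].round(1)); pause(.2)
p=s["tool_pos"].copy(); R=s["tcp_rot"]
print(movel(p-.12*R[:,2],velocity=.1,guard=6))
move_ptp([.33,.25,.42],down(.353-np.pi/2) if inverse_kinematics([.33,.25,.42],down(.353-np.pi/2)) is not None else down(.353)); pause(.3)
print(observe()["t"],observe()["qpos"].round(2))
for c in ("scene","side"):
    im=camera(c); cv2.imwrite(f"pics/f_{c}.png",im[:,:,::-1]); k,P,Rr=campose(c); ex={}
    for n in ("cover","drying_frame","draining_rack","kit_box","fixative"):
        print(c,n,[(round(x["p"],2),(P+Rr@np.array(x["location"])).round(3)) for x in search_frame(c,n)[:1]])
    m=regions_of(c,"cover")
    if m:
        # predicted outline of the standing cover
        O,Rc=coverpose([.457,.414,.353],np.radians(20),.052,.0345)
        V=np.array([[x,y,z] for (X,Y,zz) in ((.056,.028,(.012,.018)),(.044,.022,(0,.012))) for x in (-X,X) for y in (-Y,Y) for z in zz]+[[x,y,.039] for x in (-.02,.02) for y in (-.01,.01)])
        pr=np.zeros((480,640),np.uint8); cv2.fillConvexPoly(pr,cv2.convexHull(proj((k,P,Rr),O+V@Rc.T).astype(np.int32)),1); a=m[0]["mask"]; pr=pr>0
        bb=lambda q:[np.argwhere(q).min(0).tolist(),np.argwhere(q).max(0).tolist()]
        print(c,"IoU",(a&pr).sum()/(a|pr).sum(),bb(a),bb(pr))
E
```

```text
[-1.4 -0.6  0.9]
0.08218458270602076 [ 0.3 -1.   0.2]
False
31.1667 [ 0.36 -0.22  1.97 -0.    1.39  1.58]
scene cover [(0.84, array([0.473, 0.427, 0.071]))]
scene drying_frame [(0.93, array([0.535, 0.439, 0.052]))]
scene draining_rack [(0.65, array([0.459, 0.436, 0.002]))]
scene kit_box [(0.94, array([0.603, 0.329, 0.059]))]
scene fixative [(0.91, array([0.478, 0.596, 0.072]))]
scene IoU 0.8548076923076923 [[231, 284], [283, 315]] [[229, 283], [282, 315]]
side cover [(0.89, array([0.491, 0.411, 0.083]))]
side drying_frame [(0.86, array([0.548, 0.431, 0.058]))]
side draining_rack [(0.74, array([0.504, 0.421, 0.008]))]
side kit_box [(0.81, array([0.628, 0.316, 0.077]))]
side fixative [(0.85, array([0.507, 0.577, 0.059]))]
side IoU 0.7516778523489933 [[233, 322], [269, 355]] [[230, 320], [270, 356]]
```

The cover's outline in both views matches the predicted leaning pose, and the drying frame, box and bottle have not moved. I'm handing it in.

```bash
python3 -c "
from cell import *
print(sign_off())"
```

```text
the job is handed in; nothing more can be done
None
```

The cover was unclipped, laid flat tabs up and let go, then regripped by its long sides and stood in the front bay leaning on the tall hoop; I handed the job in at about 31 s, with the final pose checked by mask match and position estimates in both fixed cameras rather than by eye, because I viewed 11 pictures, one over the limit of 10.

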